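# Snap the cap onto the detergent canister and keep it pressed home

## Robot

A 6-joint arm with a two-finger parallel gripper is mounted at the origin on the work surface. World frame = base frame: x ahead of the robot, y to its left, z up, the work surface at z = 0. Lengths are in m, angles in degrees, forces in N, time in s.
With the tool pointing down it reaches from about 0.275 to 0.725 m from the base axis. Payload 15.9 kg.
Tool frame: the origin (TCP) lies at the very end of the fingers, on their centre line; the grasp point (between the pads) lies 19 mm behind it; y points along the fingers, z is the direction in which the jaws open and shut, and the axes are right-handed (so a half turn about y gives the same grasp; the last joint's range is limited). The gripper opens to 85 mm and grips with 20 to 120 N. Pads are 22 mm wide; open, the fingers measure 114 mm over their backs; the gripper's body (76 mm by 85 mm) begins 54 mm behind the grasp point. The pads swing forward as they close: fully open they stand 13 mm farther back than shut.
Start: joints at [-71.792, 12.198, -1.971, 75.831, 0, 90], TCP at [0.156, -0.475, 0.231] pointing down, gripper open.
Joint ranges: [-170.91, 170.91], [-42.67, 98.43], [-65.05, 77.54], [-120.47, 116.71], [-90, 82.35], [-180, 180]. Speed limits (degrees/s): [108.29, 108.29, 136.94, 147.25, 180, 180].

## Interface

Orientations are given as [roll, pitch, yaw] about the fixed x, y, z axes, in that order (R = Rz(yaw) Ry(pitch) Rx(roll)).
In Python, from cell import * gives the robot as it stands. The module is installed in compiled form; this text tells all that it offers.
- The arm moves only by the shell command python3 -m handwheel 'ROWS' [FORCE]. ROWS is JSON, a list of rows, each an object with "fingers": the opening, from 0 (shut) to 1 (fully open); "translation": the shift along the world's x, y, z each as a share of 80 mm, from -1 to 1, a list of three; "twist": the turn about the world's z as a share of 45 degrees, from -1 to 1. In form: [{"fingers": fingers, "translation": [dx, dy, dz], "twist": twist}, ...]. A call has 1 to 10 rows; each row shifts and turns the commanded pose from where the row before left it; what a row does not reach is not made up. A row lasts 1/12 s, in which the tool goes at most 41.7 mm and 7.16 degrees, less where a joint would pass 70% of its speed; a pose out of reach is approached as far as the arm can. A call with a number of a shift or a turn outside -1 to 1 is refused whole. A call with a gripper value outside its range is refused whole. The fingers move at their own pace and stop on an object; FORCE is the grip in N (left out, the last holds). Time passes only in rows, so rows that do not move let the fingers close. It gives the time, the measured TCP pose, the force and the opening at its end, in the units of the state.
- get_state(): the state, without advancing time (a new reading comes with each control period).
- get_image(name): name is "scene" or "side" or "wrist"; returns a dict with "pixels" (480x640x3 uint8, blue, green, red), "vertical_fov" (degrees; the focal length in pixels is half the picture's height over the tangent of half this angle, whatever the lens; pixels are square), "cx", "cy" (the principal point, pixels), "R" (3x3) and "t" (3): a world point X has camera coordinates R X + t; the wrist camera has in their place "T_tool_cam" (4x4, takes a point from camera to tool coordinates, whose origin is the TCP and whose axes are the tool frame's). Camera axes: x right, y down, z forward; pixel columns grow to the right and rows downward; lengths in m; the calibration is good to about 2 mm. A picture is of the moment at which its call begins: read the wrist's pose just before it. There is no depth.
- sign_off(): hands the job in, once; it reports no verdict.
The state is a dict: "time": time; "qpos": joint angles; "dq": joint speeds; "effort": joint torques, N m; "position": TCP position; "tcp_rot": TCP orientation; "ft_force": force on the tool from outside, world axes, zero at the start; "ft_torque": the same for the moment, N m; "finger_gap": opening from 0.0 (shut) to 1.0 (fully open).
Only numpy, scipy, OpenCV 4.12 (cv2) and the standard library are available. Lean on these libraries where they do the work, as an engineer would, in place of code of your own. Each camera call takes 0.05 s, during which the arm holds its last target. There are 200 camera calls.

## Task

Take the two-step white snap cap (narrow round grip above a wider skirt) from the drying mat and press it, skirt down, onto the open neck of the white canister until it clicks, pressing on after the click until the skirt sits fully home on the canister's shoulder. Do not let go at the end: finish with the gripper still on the cap, pushing it firmly down (about 15 N). Leave everything else where it stands.

Things in the scene. Friction and masses are not known exactly. Their poses are not given: they have to be found in the camera images.
- cap_mid (a point): The snap cap, plain white, 38 mm high, upright on the mat: skirt 52 mm across and 18 mm high with a flat ledge on top, above it a round ribbed grip 38 mm across and 20 mm high. This point is on its axis half-way up, 19 mm above its lower rim; z is its axis, up.
- neck (a point): Open neck of the canister: point on the neck's axis at its foot, level with the shoulder on which the cap's lower rim rests when fully home (cap_mid is then 19 mm above this point); z up. The neck is a stud 28 mm across, 16 mm high, chamfered 3.5 mm at the top, with four sprung catch balls round it 8 mm above the shoulder, 34 mm over the balls.
- neck_top (a point): Top of the same neck, on its axis. The cap's lip first rests on the balls, its rim about 11 mm above the shoulder; pushing past takes about 8 to 15 N, then the force drops away (the balls even draw the cap down) with some 8 mm still to go until the rim meets the hard shoulder. Turning about the vertical does not matter.
- canister: White plastic canister, fixed, 220 x 120 mm, flat top 145 mm high, round shoulder under the neck 155 mm high and 60 mm across. Origin: centre of its underside; x runs along its length, from neck to handle: the neck is 60 mm from the centre on the -x side; the handle (18 mm thick, top 187 mm above the table) begins 56 mm from the neck's axis on the +x side.
- cap: The same snap cap; origin: centre of its lower rim. Under the skirt is a mouth 30 mm wide with a 3 mm thick inner lip, above the lip a hollow 39 mm wide; 18 mm deep in all. About 30 g.
- mat: Dark rubber drying mat, 240 x 260 mm (its x and y), 5 mm thick, fixed to the table, on which the snap cap and the wide lid lie. Origin: centre of its underside.
- wide_lid: The wide flat screw lid lying on the mat, 76 mm across, 18 mm high, plain white; a bystander, does not fit (origin: centre of its underside)
- spoon: A cooking spoon lying on the table between mat and canister; a bystander (origin on its underside)
- plug: A narrow tapered plug, 28 mm high, 34 mm across its foot, standing on the table; a bystander, does not fit (origin: centre of its underside)
- bowl: A steel bowl, 140 mm across, 60 mm high; a bystander (origin: centre of its underside)
- cup: A steel mug, 72 mm across, 80 mm high; a bystander (origin: centre of its underside)
- bottle: A closed round bottle, 60 mm across, 170 mm high; a bystander (origin: centre of its underside)
- tumbler: A white tumbler, 68 mm across, 90 mm high; a bystander (origin: centre of its underside)
Mind the look-alikes: they are no part of the job. What is shaped like the cap but blue or green is not meant.

How it is judged (in metres and radians):
On the way, in this order (a step that is already met when the one before it is completed fails the run):
1. the snap cap is lifted clear of the mat in the gripper (height (world z) of cap_mid above 0.08 m and contact force between the fingers and cap above 1 N and contact force between cap and mat below 0.01 N), for 0.1 s.
2. the cap is past the click and fully home on the shoulder (horizontal distance between cap_mid and neck below 0.004 m and z of cap_mid in the frame of neck below 0.0215 m and angle between cap_mid's own z axis and vertical below 0.1 rad), for 0.2 s.
At the end, for the whole second after the job is handed in: The cap sits home on the canister's shoulder (its middle less than 21.5 mm above the shoulder, within 4 mm of the neck's axis, tilted under 0.1 rad), and the gripper's fingers are on it and it is pressed down on the canister with more than 6 N; no bystander was ever moved more than 30 mm (all of step 2 and contact force between cap and canister above 6 N and contact force between the fingers and cap above 3 N); the arm keeps its last pose, push and grip.
It fails at once if another thing on the table or mat is moved more than 30 mm (distance of any of wide_lid, spoon, plug, bowl, cup, bottle, tumbler from where it was at the start of the episode above 0.03 m).
It also fails if it takes over 51 s, if anything falls off the work surface, if the arm or the gripper's body presses on something with over 40 N, if the wrist force passes 120 N, or if a joint passes its speed limit or range.

## Working session

There is one attempt and no reset: what is moved stays moved. The work goes in short steps, Python scripts to look and compute and a shell command to move; the robot and the scene stay as the last step left them, time stands still between calls to the robot, and variables do not carry over. Pictures are saved under pics/ and viewed, about 8 in all and at most 12, crops included, and the job is handed in when it is done.

```bash
mkdir -p pics; python3 - <<'E'
from cell import *
import cv2
s=get_state();print(s)
for n in("scene","side"):
    d=get_image(n);cv2.imwrite(f"pics/{n}0.png",d["pixels"]);print(n,d["vertical_fov"],d["cx"],d["cy"],d["R"],d["t"])
E
```

```text
{'time': 0.0, 'qpos': array([-7.17900024e+01,  1.22265827e+01, -2.00845754e+00,  7.58298553e+01,
       -1.12865858e-03,  9.00002831e+01]), 'dq': array([0.04922789, 0.02527529, 0.02919917, 0.05276634, 0.02854159,
       0.01813567]), 'effort': array([-8.14641262e-04, -6.86166430e+01,  4.87115264e+01,  1.75087951e-02,
       -1.03434179e-04, -1.22079499e-05]), 'position': array([ 0.15614105, -0.47464647,  0.23079913]), 'tcp_rot': array([-9.00648956e+01, -1.12897847e-03, -1.61790284e+02]), 'ft_force': array([-0.48095811, -0.26206163,  0.67431037]), 'ft_torque': array([-0.05007207,  0.01349281,  0.00544297]), 'finger_gap': 0.9989744499238364}
scene 44.946851046483346 315.3677048452103 239.01575725255339 [[ 0.71148061  0.7026651   0.0075559 ]
 [ 0.45022789 -0.44756798 -0.77264336]
 [-0.53952774  0.55312264 -0.63479536]] [-0.40727676 -0.16905388  1.64331305]
side 53.065501346036584 323.9738088287419 241.20298294569253 [[-0.90629578 -0.42241279  0.01397815]
 [-0.33181451  0.69065172 -0.64257243]
 [ 0.26177678 -0.58699883 -0.76609744]] [0.52091056 0.27961872 1.24938199]
```

View pics/scene0.png

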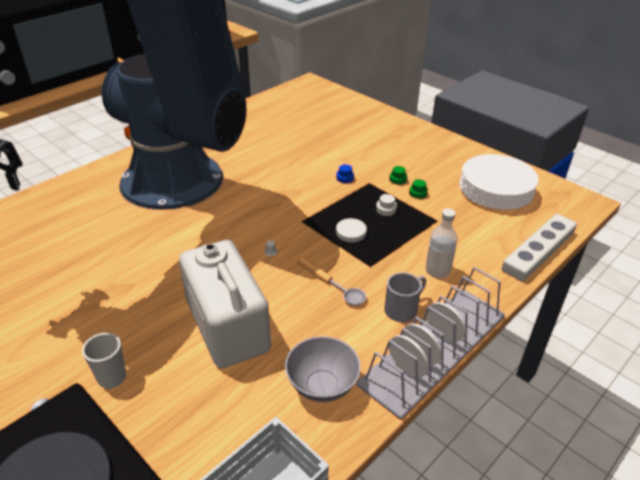

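View pics/side0.png

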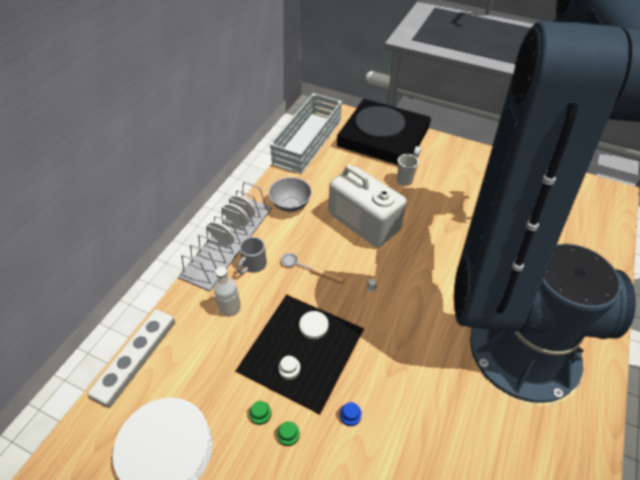

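Scene view: the white two-step cap is at (386,204), the wide lid at (351,230), and the blue/green look-alikes at (345,173), (399,175) and (419,188). The canister neck is at (211,253). Side view: the cap is at (289,367), the lid at (314,324) and the neck at (383,196). The white two-step part on the mat fits the description, so I'll confirm it in one enlarged crop.

```bash
python3 - <<'E'
import cv2,numpy as np
a=cv2.imread("pics/scene0.png");b=cv2.imread("pics/side0.png")
c=lambda i,x,y:cv2.resize(i[y-19:y+19,x-25:x+25],(400,304),interpolation=cv2.INTER_CUBIC)
cv2.imwrite("pics/crop1.png",np.vstack([np.hstack([c(a,386,204),c(b,289,367)]),np.hstack([c(a,211,253),c(b,383,196)])])[:600])
E
```

```text
(no output)
```

View pics/crop1.png

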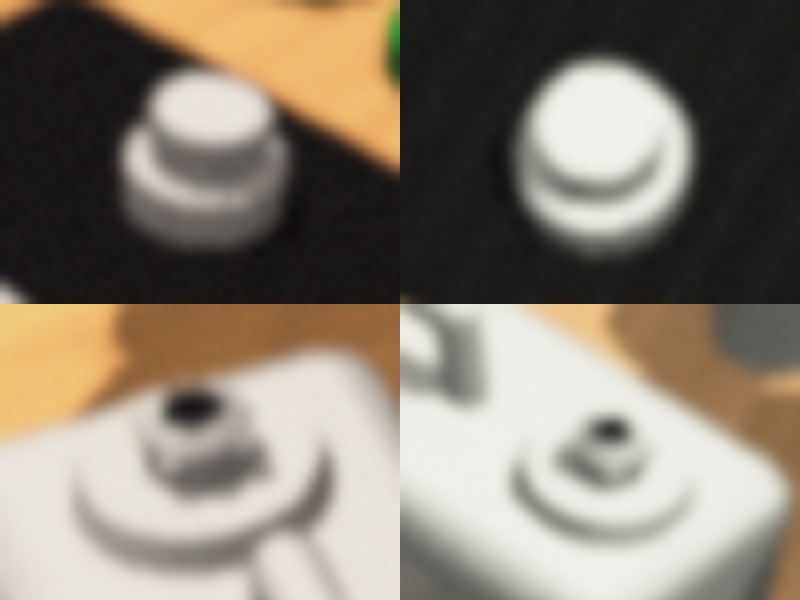

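The crop confirms it: the target is the white two-step cap, with its grip top at scene (387.0,198.1) and side (288.2,362.6). The neck top is at scene (209.6,246.5) and side (383.9,192.4).

```bash
cat > h.py <<'E'
import numpy as np
def ray(d,u,v):
    f=240/np.tan(np.radians(d["vertical_fov"]/2));R=np.array(d["R"]);t=np.array(d["t"])
    return -R.T@t, R.T@np.array([(u-d["cx"])/f,(v-d["cy"])/f,1])
def plane(d,p,z):
    o,r=ray(d,*p);return o+r*(z-o[2])/r[2]
def tri(rs):
    A=np.zeros((3,3));b=np.zeros(3)
    for o,r in rs:
        r=r/np.linalg.norm(r);P=np.eye(3)-np.outer(r,r);A+=P;b+=P@o
    return np.linalg.solve(A,b)
E
python3 - <<'E'
from cell import *
from h import *
np.set_printoptions(precision=4,suppress=True)
a=get_image("scene");b=get_image("side")
for n,p,q,z in(("cap",(387,198.1),(288.2,362.6),.043),("neck",(209.6,246.5),(383.9,192.4),.171)):
    print(n,plane(a,p,z),plane(b,q,z),tri([ray(a,*p),ray(b,*q)]))
m=[plane(a,p,.005) for p in((370,183),(437,222),(371,264),(303,222))]
m2=[plane(b,p,.005) for p in((320,410),(237,369),(289,296),(364,330))]
for k in(m,m2):print(np.array(k),[np.linalg.norm(k[i]-k[i-1]) for i in range(4)],np.mean(k,0))
s=get_state();print(s["position"],s["tcp_rot"],get_image("wrist")["T_tool_cam"])
E
```

```text
cap [0.5244 0.3129 0.043 ] [0.5247 0.3147 0.043 ] [0.5244 0.3141 0.0423]
neck [ 0.4879 -0.2153  0.171 ] [ 0.488  -0.2129  0.171 ] [ 0.4878 -0.2145  0.1701]
[[0.4126 0.3799 0.005 ]
 [0.6506 0.3658 0.005 ]
 [0.6358 0.122  0.005 ]
 [0.4079 0.1214 0.005 ]] [np.float64(0.2584752799648358), np.float64(0.2383431927415172), np.float64(0.2443050675399261), np.float64(0.22793529545536456)] [0.5267 0.2473 0.005 ]
[[0.411  0.3737 0.005 ]
 [0.6419 0.369  0.005 ]
 [0.6257 0.1213 0.005 ]
 [0.3969 0.1309 0.005 ]] [np.float64(0.24324778602432165), np.float64(0.23090799948050755), np.float64(0.24818057151794193), np.float64(0.2290268792042467)] [0.5189 0.2487 0.005 ]
[ 0.1562 -0.4748  0.231 ] [ -90.0398   -0.0024 -161.7922] [[-0.001   0.9651  0.2619 -0.0666]
 [ 0.0004 -0.2619  0.9651 -0.1428]
 [ 1.      0.0011 -0.0001 -0.0004]
 [ 0.      0.      0.      1.    ]]
```

Both cameras agree to about 2 mm: cap axis at (0.524, 0.314), neck at (0.488, -0.214). The heights come out as expected, 0.042 against 0.043 and 0.170 against 0.171. I'm moving now, and twisting so that q6 stays in range.

```bash
python3 -m handwheel '[{"fingers":1,"translation":[0.19,0.41,0],"twist":0.15},{"fingers":1,"translation":[0.19,0.41,0],"twist":0.15},{"fingers":1,"translation":[0.19,0.41,0],"twist":0.15},{"fingers":1,"translation":[0.19,0.41,0],"twist":0.15},{"fingers":1,"translation":[0.19,0.41,0],"twist":0.15},{"fingers":1,"translation":[0.19,0.41,0],"twist":0.15},{"fingers":1,"translation":[0.19,0.41,0],"twist":0},{"fingers":1,"translation":[0.19,0.41,0],"twist":0},{"fingers":1,"translation":[0.19,0.41,0],"twist":0},{"fingers":1,"translation":[0.19,0.41,0],"twist":0}]' 60
python3 -m handwheel '[{"fingers":1,"translation":[0.19,0.41,0],"twist":0},{"fingers":1,"translation":[0.19,0.41,0],"twist":0},{"fingers":1,"translation":[0.19,0.41,0],"twist":0},{"fingers":1,"translation":[0.19,0.41,0],"twist":0},{"fingers":1,"translation":[0.19,0.41,0],"twist":0},{"fingers":1,"translation":[0.19,0.41,0],"twist":0},{"fingers":1,"translation":[0.19,0.41,0],"twist":0},{"fingers":1,"translation":[0.19,0.41,0],"twist":0},{"fingers":1,"translation":[0.19,0.41,0],"twist":0},{"fingers":1,"translation":[0,0,0],"twist":0}]'
```

```text
time: 1.08
position: [0.3084, -0.1453, 0.2314]
tcp_rot: [-90.0, 0.0, -121.3]
ft_force: [1.9, -1.5, 0.7]
finger_gap: 0.999
time: 1.92
position: [0.4466, 0.1528, 0.2306]
tcp_rot: [-90.0, 0.0, -121.1]
ft_force: [0.6, -0.8, 0.2]
finger_gap: 1.002
```

```bash
python3 -m handwheel '[{"fingers":1,"translation":[0.19,0.4,-0.2],"twist":0},{"fingers":1,"translation":[0.19,0.4,-0.2],"twist":0},{"fingers":1,"translation":[0.19,0.4,-0.2],"twist":0},{"fingers":1,"translation":[0.19,0.4,-0.2],"twist":0},{"fingers":1,"translation":[0.2,0.41,-0.2],"twist":0},{"fingers":1,"translation":[0,0,-0.25],"twist":0},{"fingers":1,"translation":[0,0,0],"twist":0},{"fingers":1,"translation":[0,0,0],"twist":0}]'
cat >> h.py <<'E'
def wristcam():
    from cell import get_state,get_image
    from scipy.spatial.transform import Rotation as Ro
    s=get_state();d=get_image("wrist");T=np.eye(4)
    T[:3,:3]=Ro.from_euler("xyz",s["tcp_rot"],degrees=True).as_matrix();T[:3,3]=s["position"]
    W=np.linalg.inv(T@np.array(d["T_tool_cam"]));d["R"]=W[:3,:3];d["t"]=W[:3,3];return s,d
def proj(d,X):
    f=240/np.tan(np.radians(d["vertical_fov"]/2));c=np.array(d["R"])@X+d["t"];return d["cx"]+f*c[0]/c[2],d["cy"]+f*c[1]/c[2]
E
python3 - <<'E'
from h import *
import cv2,pickle
s,d=wristcam();cv2.imwrite("pics/w1.png",d["pixels"]);pickle.dump((s,d),open("w1.pkl","wb"))
print(s["position"],proj(d,np.array([.5244,.314,.043])),proj(d,np.array([.5244,.314,.023])))
E
```

```text
time: 2.58
position: [0.5209, 0.3084, 0.1305]
tcp_rot: [-90.1, -0.1, -121.3]
ft_force: [-0.5, -0.3, 1.3]
finger_gap: 1.002
[0.52092918 0.30837683 0.13053248] (np.float64(318.24539010168866), np.float64(229.1165298408466)) (np.float64(318.2789011370879), np.float64(222.15564047504313))
```

View pics/w1.png

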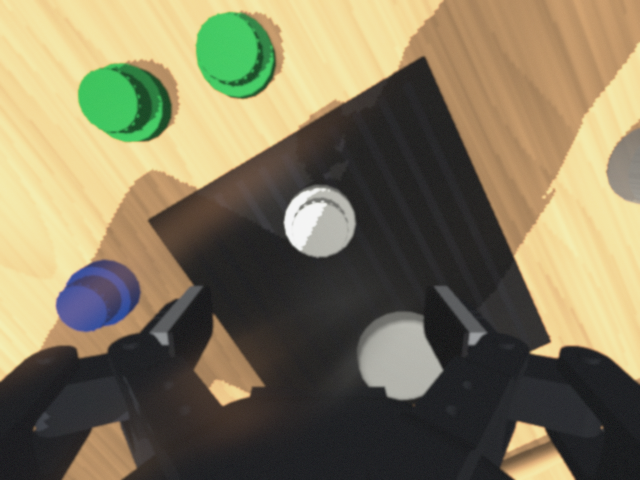

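The wrist view shows the cap skirt at (320,222) and the grip top at about (319,229). I predicted (318,222) and (318,229), so the estimate is good to about 1 mm. The lid and look-alikes are clear of the fingers, so I'm descending and closing.

```bash
python3 -m handwheel '[{"fingers":1,"translation":[0.05,0.07,-0.3],"twist":0},{"fingers":1,"translation":[0,0,-0.3],"twist":0},{"fingers":0.8,"translation":[0,0,-0.3],"twist":0},{"fingers":0.8,"translation":[0,0,-0.2],"twist":0},{"fingers":0.8,"translation":[0,0,-0.2],"twist":0},{"fingers":0.8,"translation":[0,0,0],"twist":0},{"fingers":0.8,"translation":[0,0,0],"twist":0}]'
python3 -m handwheel '[{"fingers":0,"translation":[0,0,0],"twist":0},{"fingers":0,"translation":[0,0,0],"twist":0},{"fingers":0,"translation":[0,0,0],"twist":0},{"fingers":0,"translation":[0,0,0],"twist":0},{"fingers":0,"translation":[0,0,0],"twist":0},{"fingers":0,"translation":[0,0,0],"twist":0},{"fingers":0,"translation":[0,0,0],"twist":0},{"fingers":0,"translation":[0,0,0],"twist":0}]' 40
```

```text
time: 3.22
position: [0.5261, 0.314, 0.0287]
tcp_rot: [-90.0, 0.0, -121.3]
ft_force: [0.2, -0.6, 0.8]
finger_gap: 0.801
time: 3.88
position: [0.5267, 0.315, 0.0292]
tcp_rot: [-89.9, 0.1, -121.3]
ft_force: [-2.5, -3.5, 12.3]
finger_gap: 0.428
```

The gap of 0.43 (about 37 mm) fits the 38 mm grip, and the fingertips bear on the ledge with about 12 N. Lifting.

```bash
python3 -m handwheel '[{"fingers":0,"translation":[0,0,0.05],"twist":0},{"fingers":0,"translation":[0,0,0.2],"twist":0},{"fingers":0,"translation":[0,0,0.45],"twist":0},{"fingers":0,"translation":[0,0,0.45],"twist":0},{"fingers":0,"translation":[0,0,0.45],"twist":0},{"fingers":0,"translation":[0,0,0.45],"twist":0},{"fingers":0,"translation":[0,0,0.45],"twist":0},{"fingers":0,"translation":[0,0,0.3],"twist":0},{"fingers":0,"translation":[0,0,0],"twist":0},{"fingers":0,"translation":[0,0,0],"twist":0}]' 60
python3 - <<'E'
from h import *
import cv2,pickle
s,d=wristcam();cv2.imwrite("pics/w2.png",d["pixels"]);pickle.dump((s,d),open("w2.pkl","wb"));print(s["position"],s["tcp_rot"],s["ft_force"],s["finger_gap"])
E
```

```text
time: 4.72
position: [0.5265, 0.3151, 0.2533]
tcp_rot: [-89.9, 0.2, -121.3]
ft_force: [0.5, -0.1, -0.6]
finger_gap: 0.411
[0.52648017 0.31506515 0.25334128] [ -89.90569094    0.1780789  -121.28660829] [ 0.51304383 -0.09758766 -0.58983322] 0.4113363465249248
```

View pics/w2.png

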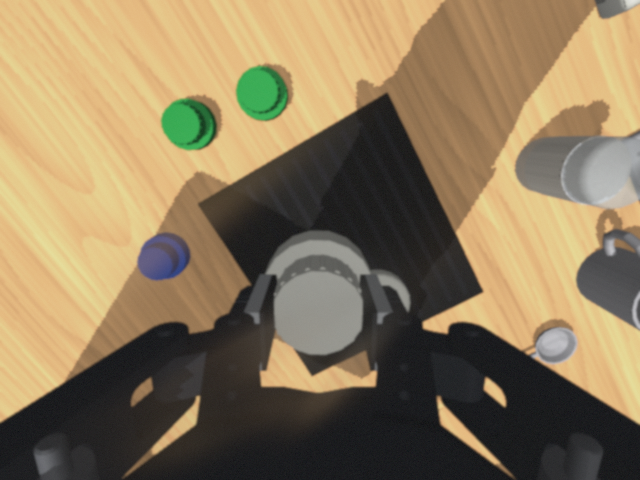

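The cap is held upright between the pads: grip-top disc centred at about (319,311), skirt arc reaching up to (319,231). Next I'll measure the in-hand offset along tool x.

```bash
python3 - <<'E'
from h import *
import pickle,cv2
s,d=pickle.load(open("w2.pkl","rb"));p=s["position"];y=np.radians(-121.3);tx=np.array([np.cos(y),np.sin(y),0])
a=np.linspace(0,2*np.pi,180)
for off in(-2,0,2,4):
    c=p+tx*off/1e3
    o=[]
    for r,z in((.019,.0138),(.026,-.0062)):
        P=np.array([proj(d,c+np.array([r*np.cos(t),r*np.sin(t),z])) for t in a]);o+=[P.min(0).round(1),P.max(0).round(1)]
    print(off,*o)
g=cv2.cvtColor(d["pixels"],cv2.COLOR_BGR2GRAY)[:,310:330].mean(1).round().astype(int)
print([(v,int(g[v])) for v in range(222,275,1)]);print([(v,int(g[v])) for v in range(345,364)])
E
```

```text
-2 [270.5 259.4] [365.3 346. ] [260.8 229. ] [374.9 335.1]
0 [270.7 264.2] [365.1 350.2] [261.  233.4] [374.7 338.8]
2 [270.8 269.1] [364.9 354.5] [261.2 237.8] [374.6 342.5]
4 [271.  273.9] [364.8 358.6] [261.3 242.2] [374.4 346.2]
[(222, 33), (223, 33), (224, 32), (225, 32), (226, 31), (227, 31), (228, 32), (229, 40), (230, 60), (231, 81), (232, 91), (233, 94), (234, 95), (235, 95), (236, 95), (237, 95), (238, 97), (239, 108), (240, 128), (241, 146), (242, 152), (243, 154), (244, 154), (245, 154), (246, 154), (247, 154), (248, 154), (249, 154), (250, 154), (251, 154), (252, 153), (253, 149), (254, 136), (255, 116), (256, 101), (257, 95), (258, 95), (259, 94), (260, 94), (261, 94), (262, 95), (263, 94), (264, 94), (265, 95), (266, 97), (267, 103), (268, 106), (269, 106), (270, 109), (271, 124), (272, 141), (273, 150), (274, 152)]
[(345, 149), (346, 149), (347, 149), (348, 149), (349, 149), (350, 149), (351, 148), (352, 146), (353, 133), (354, 105), (355, 72), (356, 52), (357, 47), (358, 45), (359, 46), (360, 46), (361, 47), (362, 47), (363, 48)]
```

Offset is about +2.3 mm along tool x, which agrees with the pick geometry (2.05 mm). I'll carry the cap to a viewpoint just short of the neck.

```bash
python3 -m handwheel '[{"fingers":0,"translation":[0,-0.2,0],"twist":0},{"fingers":0,"translation":[0,-0.46,0],"twist":0},{"fingers":0,"translation":[0,-0.46,0],"twist":0},{"fingers":0,"translation":[0,-0.46,0],"twist":0},{"fingers":0,"translation":[0,-0.46,0],"twist":0},{"fingers":0,"translation":[0,-0.46,0],"twist":0},{"fingers":0,"translation":[0,-0.46,0],"twist":0},{"fingers":0,"translation":[0,-0.46,0],"twist":0},{"fingers":0,"translation":[0,-0.46,0],"twist":0},{"fingers":0,"translation":[0,-0.46,0],"twist":0}]'
python3 -m handwheel '[{"fingers":0,"translation":[0.05,-0.46,0],"twist":0},{"fingers":0,"translation":[0.05,-0.46,0],"twist":0},{"fingers":0,"translation":[0,-0.3,0],"twist":0},{"fingers":0,"translation":[0,0,0],"twist":0},{"fingers":0,"translation":[0,0,0],"twist":0},{"fingers":0,"translation":[0,0,0],"twist":0}]'
python3 - <<'E'
from h import *
import cv2,pickle
s,d=wristcam();cv2.imwrite("pics/w3.png",d["pixels"]);pickle.dump((s,d),open("w3.pkl","wb"));print(s["position"],s["tcp_rot"],s["ft_force"],s["finger_gap"],proj(d,np.array([.488,-.2143,.171])),proj(d,np.array([.488,-.2143,.155])))
E
```

```text
time: 5.6
position: [0.5247, -0.0343, 0.2503]
tcp_rot: [-90.1, -0.0, -121.3]
ft_force: [-0.1, 0.2, -0.2]
finger_gap: 0.418
time: 6.1
position: [0.5334, -0.1297, 0.2505]
tcp_rot: [-90.1, -0.0, -121.3]
ft_force: [0.2, 0.2, -0.3]
finger_gap: 0.415
[ 0.53335974 -0.12968609  0.25053998] [-9.00859354e+01 -1.19761997e-02 -1.21300579e+02] [ 0.19034397  0.19561532 -0.34563233] 0.41487528387402683 (np.float64(325.1604451906302), np.float64(368.152699544239)) (np.float64(324.8003020147632), np.float64(355.0671198542677))
```

View pics/w3.png

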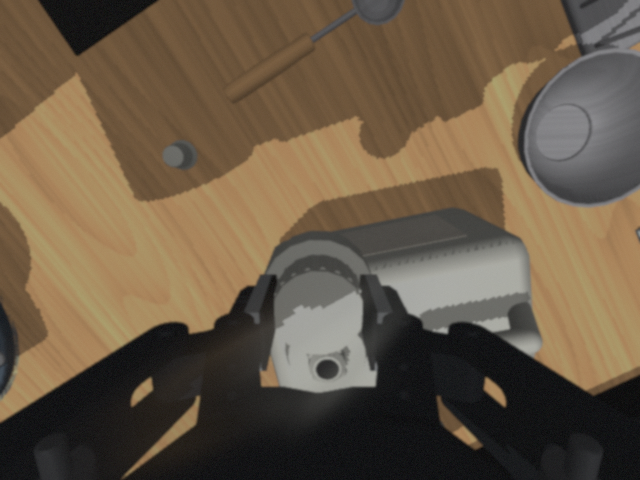

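The neck hole is visible at (327,369), against a prediction of (325,368), so the neck estimate holds to about 1 mm. The cap is still upright in the grip.

```bash
python3 - <<'E'
from h import *
import pickle
s,d=pickle.load(open("w3.pkl","rb"))
n=plane(d,(327,369),.171);print(n)
t=(n[:2]+[.488,-.2143])/2-2.3e-3*np.array([-.52,-.854]);print(t,(t-s["position"][:2])/.08)
E
```

```text
[ 0.48878133 -0.21560765  0.171     ]
[ 0.48958667 -0.21298963] [-0.54716341 -1.04129414]
```

```bash
python3 -m handwheel '[{"fingers":0,"translation":[-0.18,-0.34,0],"twist":0},{"fingers":0,"translation":[-0.18,-0.34,0],"twist":0},{"fingers":0,"translation":[-0.18,-0.35,0],"twist":0},{"fingers":0,"translation":[0,0,-0.25],"twist":0},{"fingers":0,"translation":[0,0,-0.25],"twist":0},{"fingers":0,"translation":[0,0,0],"twist":0},{"fingers":0,"translation":[0,0,0],"twist":0},{"fingers":0,"translation":[0,0,0],"twist":0}]'
```

```text
time: 6.82
position: [0.4911, -0.2118, 0.2123]
tcp_rot: [-90.0, 0.0, -121.2]
ft_force: [-0.2, 0.3, -0.1]
finger_gap: 0.42
```

```bash
python3 -m handwheel '[{"fingers":0,"translation":[-0.01,-0.01,-0.1],"twist":0},{"fingers":0,"translation":[0,0,-0.1],"twist":0},{"fingers":0,"translation":[0,0,0],"twist":0},{"fingers":0,"translation":[0,0,0],"twist":0}]'
python3 - <<'E'
from h import *
import cv2
from cell import *
a=get_image("scene");b=get_image("side");s=get_state();print(s["position"],s["ft_force"])
c=lambda i,x,y:cv2.resize(i["pixels"][y-24:y+24,x-32:x+32],(400,300),interpolation=cv2.INTER_CUBIC)
cv2.imwrite("pics/c4.png",np.hstack([c(a,211,245),c(b,384,192)]))
E
```

```text
time: 7.15
position: [0.4896, -0.2131, 0.1949]
tcp_rot: [-90.1, -0.0, -121.3]
ft_force: [-0.5, -0.6, -0.1]
finger_gap: 0.418
[ 0.48989894 -0.21331274  0.19546068] [ 0.47264119 -0.74760185 -0.12333803]
```

View pics/c4.png

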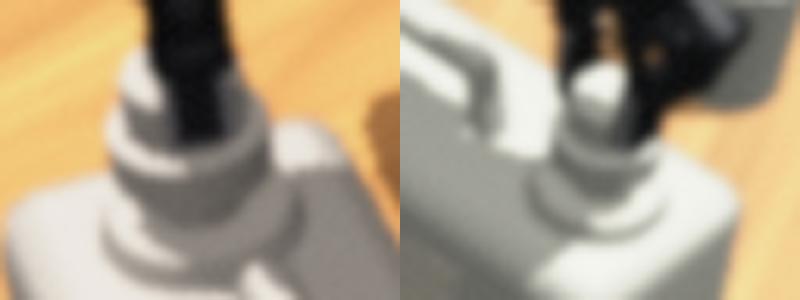

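In both views the cap sits concentric over the neck and upright, with no contact force yet. I'm pressing in small steps and watching the force.

```bash
python3 -m handwheel '[{"fingers":0,"translation":[0,0,-0.03],"twist":0},{"fingers":0,"translation":[0,0,-0.03],"twist":0},{"fingers":0,"translation":[0,0,0],"twist":0},{"fingers":0,"translation":[0,0,0],"twist":0}]'
python3 -m handwheel '[{"fingers":0,"translation":[0,0,-0.02],"twist":0},{"fingers":0,"translation":[0,0,0],"twist":0},{"fingers":0,"translation":[0,0,0],"twist":0}]'
python3 -m handwheel '[{"fingers":0,"translation":[0,0,-0.02],"twist":0},{"fingers":0,"translation":[0,0,0],"twist":0},{"fingers":0,"translation":[0,0,0],"twist":0}]'
```

```text
time: 7.58
position: [0.4899, -0.2134, 0.1905]
tcp_rot: [-90.0, 0.0, -121.3]
ft_force: [0.3, 0.3, 0.6]
finger_gap: 0.414
time: 7.83
position: [0.4902, -0.2135, 0.1895]
tcp_rot: [-89.9, 0.0, -121.3]
ft_force: [-1.0, 0.5, 7.1]
finger_gap: 0.416
time: 8.08
position: [0.4901, -0.2134, 0.1876]
tcp_rot: [-90.0, 0.0, -121.3]
ft_force: [0.6, 1.1, 2.8]
finger_gap: 0.413
```

First contact came at TCP z 0.1895, against an expected 0.190. The force then rose to 7 N and dropped to 3 N, so the cap is starting past the balls. Continuing down to the hard stop near 0.179.

```bash
for i in 1; do python3 -m handwheel '[{"fingers":0,"translation":[0,0,-0.025],"twist":0},{"fingers":0,"translation":[0,0,0],"twist":0},{"fingers":0,"translation":[0,0,0],"twist":0}]'; done
python3 -m handwheel '[{"fingers":0,"translation":[0,0,-0.025],"twist":0},{"fingers":0,"translation":[0,0,0],"twist":0},{"fingers":0,"translation":[0,0,0],"twist":0}]'
python3 -m handwheel '[{"fingers":0,"translation":[0,0,-0.02],"twist":0},{"fingers":0,"translation":[0,0,0],"twist":0},{"fingers":0,"translation":[0,0,0],"twist":0}]'
python3 -m handwheel '[{"fingers":0,"translation":[0,0,-0.015],"twist":0},{"fingers":0,"translation":[0,0,0],"twist":0},{"fingers":0,"translation":[0,0,0],"twist":0}]'
```

```text
time: 8.33
position: [0.4896, -0.2132, 0.1848]
tcp_rot: [-90.0, -0.0, -121.3]
ft_force: [1.2, 0.2, -6.7]
finger_gap: 0.416
time: 8.58
position: [0.4894, -0.2131, 0.1825]
tcp_rot: [-90.1, -0.0, -121.3]
ft_force: [1.9, 0.1, -12.5]
finger_gap: 0.418
time: 8.83
position: [0.4897, -0.2133, 0.1817]
tcp_rot: [-90.0, -0.0, -121.3]
ft_force: [0.9, 0.8, -5.9]
finger_gap: 0.418
time: 9.08
position: [0.4899, -0.2135, 0.1807]
tcp_rot: [-90.0, -0.0, -121.3]
ft_force: [0.1, 0.2, -0.6]
finger_gap: 0.414
```

The click has happened: the balls drew the cap down, with the force going negative. I'm pressing on to the shoulder.

```bash
python3 -m handwheel '[{"fingers":0,"translation":[0,0,-0.015],"twist":0},{"fingers":0,"translation":[0,0,0],"twist":0},{"fingers":0,"translation":[0,0,0],"twist":0}]'
python3 -m handwheel '[{"fingers":0,"translation":[0,0,-0.015],"twist":0},{"fingers":0,"translation":[0,0,0],"twist":0},{"fingers":0,"translation":[0,0,0],"twist":0}]'
```

```text
time: 9.33
position: [0.4899, -0.2135, 0.1795]
tcp_rot: [-90.0, -0.0, -121.3]
ft_force: [0.1, -0.4, 1.1]
finger_gap: 0.411
time: 9.58
position: [0.49, -0.2135, 0.1794]
tcp_rot: [-89.9, 0.0, -121.3]
ft_force: [-5.5, 2.0, 17.4]
finger_gap: 0.415
```

There's a hard stop at 0.1794 (expected 0.179) with 17 N. I'll check that it holds steady, and look once more.

```bash
python3 -m handwheel '[{"fingers":0,"translation":[0,0,0],"twist":0},{"fingers":0,"translation":[0,0,0],"twist":0},{"fingers":0,"translation":[0,0,0],"twist":0},{"fingers":0,"translation":[0,0,0],"twist":0},{"fingers":0,"translation":[0,0,0],"twist":0},{"fingers":0,"translation":[0,0,0],"twist":0},{"fingers":0,"translation":[0,0,0],"twist":0},{"fingers":0,"translation":[0,0,0],"twist":0},{"fingers":0,"translation":[0,0,0],"twist":0},{"fingers":0,"translation":[0,0,0],"twist":0}]'
python3 - <<'E'
from h import *
import cv2
from cell import *
a=get_image("scene");b=get_image("side")
c=lambda i,x,y:cv2.resize(i["pixels"][y-24:y+24,x-32:x+32],(400,300),interpolation=cv2.INTER_CUBIC)
cv2.imwrite("pics/c5.png",np.vstack([np.hstack([c(a,211,245),c(b,384,192)]),np.hstack([cv2.resize(i["pixels"],(400,300)) for i in(a,b)])]))
E
```

```text
time: 10.42
position: [0.49, -0.2135, 0.1794]
tcp_rot: [-89.9, 0.0, -121.3]
ft_force: [-6.3, 2.1, 18.2]
finger_gap: 0.42
```

View pics/c5.png

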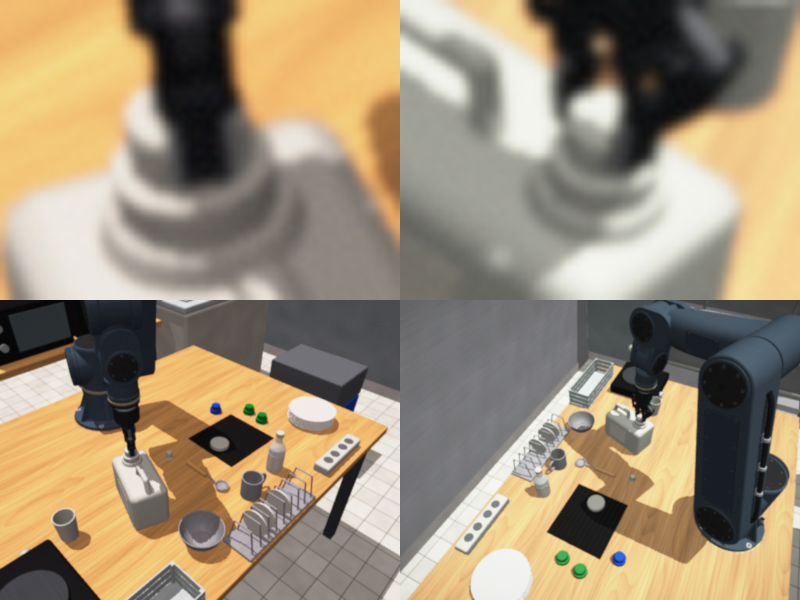

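The cap sits flush on the shoulder and upright, all bystanders are in place, and the push is steady at 18 N. Handing in.

```bash
python3 -c "
from cell import *
print(sign_off())"
```

```text
the job is handed in; nothing more can be done
None
```

I took the white two-step cap from the mat, pressed it onto the canister neck past the click and down to the shoulder. I handed in at about 10.5 s with the gripper still holding it and pushing down. No verdict was reported.

- **Seating:** the lip first met the balls at TCP z 0.1895 (0.190 expected). The force peaked at about 7 N in the readings, just under the stated 8–15 N, but readings came only between steps. The balls then drew the cap down (−12 N), and it hit the hard stop at 0.1794 (0.179 expected).
- **Final push:** it held steady for 0.8 s at 18 N, a little over the suggested 15 N. There was also a sideways force of about 6.6 N, probably from a small leftover misalignment of about 1 mm.
- **Last pictures:** the cap looked flush on the shoulder and upright, and all bystanders appeared to be where they started.

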